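# Slide the lens cleaner bottle into its empty dock

## Robot

A 6-joint arm with a two-finger parallel gripper is mounted at the origin on the work surface; the furniture and walls round the work are solid. World frame = base frame: x ahead of the robot, y to its left, z up, the work surface at z = 0. Lengths are in m, angles in rad, forces in N, time in s.
With the tool pointing down it reaches from about 0.225 to 0.875 m from the base axis. Payload 3.4 kg.
Tool frame: the origin (TCP) lies at the very end of the fingers, on their centre line; the grasp point (between the pads) lies 19 mm behind it; z points along the fingers, y is the line along which they close (so a half turn about z gives the same grasp; the last joint's range is limited). The gripper opens to 85 mm and grips with 20 to 120 N. Pads are 22 mm wide; open, the fingers measure 114 mm over their backs; the gripper's body (76 mm by 85 mm) begins 54 mm behind the grasp point. The pads swing forward as they close: fully open they stand 13 mm farther back than shut.
Start: joints at [1.197, 0.276, 1.505, -0, 1.361, -0.121], TCP at [0.144, 0.557, 0.231] pointing down, gripper open.
Joint ranges: [-2.89, 2.89], [-0.75, 2.08], [0.22, 2.7], [-1.18, 4.32], [0.11, 2.71], [-2.7, 2.7]. Speed limits (rad/s): [2.57, 2.57, 3.14, 3.14, 3.14, 3.14].

## Interface

Orientations are given as a unit quaternion [w, x, y, z].
In Python, from rig import readout, vision, manip gives the robot as it stands.
- The arm moves only by the shell command python3 -m handwheel 'ROWS' [FORCE]. ROWS is JSON, a list of rows, each a list of 3 entries, a list of its own where there are three numbers: the shift along the tool's x, y, z in mm, then the turn, a rotation vector about the tool's x, y, z in units of 6 degrees (1.0 is 6 degrees), then the closure, from -1 (fully open) to 1 (shut), so that 0 is half open. A call has 1 to 20 rows; each row shifts and turns the commanded pose from where the row before left it, along the tool's axes as they then stand; what a row does not reach is not made up. A row lasts 1/8 s, in which the tool goes at most 62.5 mm and 10.7 degrees, less where a joint would pass 70% of its speed; a pose out of reach is approached as far as the arm can. A call is refused whole if a number of a shift passes 62.5 or a number of a turn 1, either way. A call with a gripper value outside its range is refused whole. The fingers move at their own pace and stop on an object; FORCE is the grip in N (left out, the last holds). Time passes only in rows, so rows that do not move let the fingers close. It gives the time, the measured TCP pose, the force, the opening and the grip force at its end, in the units of the state.
- readout.get_state(): the state, without advancing time (a new reading comes with each control period).
- vision.get_image(name): name is "side" or "top" or "wrist"; returns the picture (420x560x3 uint8, blue, green, red); there is no depth.
- vision.camera_params(name): a dict with "intrinsics" (3x3 intrinsics, pixels), "rvec" (rotation vector, rad) and "tvec" (3), from world to camera coordinates, as OpenCV has them; the wrist camera has in their place "hand_eye" (4x4, takes a point from camera to tool coordinates, whose origin is the TCP and whose axes are the flange's). Camera axes: x right, y down, z forward; pixel columns grow to the right and rows downward; lengths in m; the calibration is good to about 2 mm. A picture is of the moment at which its call begins: read the wrist's pose just before it. camera_params takes no time and is no camera call.
- manip.sign_off(): hands the job in; it is judged then, once.
The state is a dict: "clock": time; "qpos": joint angles; "qd": joint speeds; "effort": joint torques, N m; "position": TCP position; "ee_rot": TCP orientation; "contact_force": force on the tool from outside, world axes, zero at the start; "moment": the same for the moment, N m; "width": finger opening in m; "gripper_force": force on a finger pad.
Only numpy, scipy, OpenCV 4.12 (cv2) and the standard library are available. Lean on these libraries where they do the work, as an engineer would, in place of code of your own. Each camera call takes 0.05 s, during which the arm holds its last target. There are 200 camera calls.

## Task

Put the lens cleaner bottle away: push it across the desk with the fingers, low on its body so that it stays upright, into the empty dock (the torch stands in the other one) until no part of it sticks out of the dock's open front. Push gently, never pinch or lift the bottle, and leave the other things where they are.

Things in the scene. Friction and masses are not known exactly. Their poses are not given: they have to be found in the camera images.
- bottle: white round lens cleaner bottle with a narrow nozzle cap, upright; 40 mm across up to 86 mm height, nozzle 20 mm across up to 112 mm; about 0.15 kg. Origin at the centre of its underside, z up its axis. Pushed much higher than 20 mm above the desk it may topple. A gripper that points straight down may strike its top before the fingers reach its foot: lean the tool back from it.
- dock_a: The empty dock, left or right. Fixed grey U-shaped stall without a floor (things slide on the desk): side walls 40 mm high with rounded noses, back wall 60 mm high. Inside 60 mm wide, 58 mm deep; outside 84 mm wide (106 mm over the 4 mm high screw tabs), 67 mm deep. Origin on the desk at the middle of the open front; x points into the stall, y to the left as one looks in, z up.
- dock_b: the other dock, of the same shape and size as the empty one, with the black torch standing in it. Origin and axes as for the empty dock.
- torch: black torch standing upright in the other dock, 32 mm across, 116 mm high, loose; leave it. Origin at the centre of its underside.
- stamp: wooden hand stamp between the docks, 38 mm across, 76 mm high, loose; leave it. Origin at the centre of its underside.
- blower: black rubber dust blower, left of the work, 45 mm across, 80 mm high, loose; leave it. Origin at the centre of its underside.
- jar: clear jar with a dark lid, right of the work, 42 mm across, 54 mm high, loose; leave it. Origin at the centre of its underside.
- eraser: eraser lying on the desk, left of the work, 21x52x13 mm (x, y, z), loose; leave it. Origin at the centre of its underside.

How it is judged:
At the end, for the whole second after the job is handed in: The bottle stands upright (within 0.05 rad) and at rest on the desk in the empty dock, wholly behind the dock's open front (its centre at least 18 mm in from the front line and within 15 mm of the dock's middle) (x of bottle in the frame of dock_a between 0.018 and 0.045 m and y of bottle in the frame of dock_a between -0.015 and 0.015 m and angle between bottle's own z axis and vertical below 0.05 rad and height (world z) of bottle below 0.004 m and linear speed of bottle below 0.01 m/s); the robot touches nothing.
It fails at once if the bottle tips by more than 0.3 rad (angle between bottle's own z axis and vertical above 0.3 rad).
It fails at once if the bottle is lifted (underside centre more than 10 mm above the desk) (height (world z) of bottle above 0.01 m).
It fails at once if the bottle is pinched or pushed hard (more than 20 N from the fingers) (contact force between the fingers and bottle above 20 N).
It fails at once if the torch, hand stamp, dust blower, jar or eraser is moved by more than 20 mm (distance of any of torch, stamp, blower, jar, eraser from where it was at the start of the episode above 0.02 m).
It also fails if it takes over 51 s, if anything falls off the work surface, if the arm or the gripper's body presses on something with over 40 N, if the wrist force passes 120 N, or if a joint passes its speed limit or range.

## Working session

There is one attempt and no reset: what is moved stays moved. The work goes in short steps, Python scripts to look and compute and a shell command to move; the robot and the scene stay as the last step left them, time stands still between calls to the robot, and variables do not carry over. Pictures are saved under pics/ and viewed, at most 11 in all, crops included, and the job is handed in when it is done.

```bash
mkdir -p pics
python3 - <<'E'
from rig import readout, vision
import cv2
s=readout.get_state(); print(s)
for n in("top","side"):
    cv2.imwrite(f"pics/{n}0.png",vision.get_image(n)); 
    p=vision.camera_params(n); print(n,p)
E
```

```text
{'clock': 0.0, 'qpos': array([ 1.19698964e+00,  2.76600792e-01,  1.50614609e+00,  3.18070610e-05,
        1.36068784e+00, -1.20997586e-01]), 'qd': array([ 0.00173888, -0.00078195, -0.00125904,  0.00030371, -0.00052358,
        0.00163732]), 'effort': array([-5.62274872e-04, -4.16779053e+01, -2.45800388e+01, -3.66586464e-04,
        1.15007150e-02,  1.30261037e-05]), 'position': array([0.14361995, 0.55622859, 0.23043124]), 'ee_rot': array([-2.40626332e-04,  1.26071451e-01,  9.92020736e-01, -8.89185040e-04]), 'contact_force': array([-0.12074485, -0.64541886, -0.06519684]), 'moment': array([-0.03047448,  0.0155409 , -0.04042582]), 'gripper_force': 0.0, 'width': 0.0852108238014296}
top {'intrinsics': array([[404.04910245,   0.        , 272.87704049],
       [  0.        , 404.04910245, 216.48878402],
       [  0.        ,   0.        ,   1.        ]]), 'rvec': array([ 2.17842216, -2.23342247,  0.07262647]), 'tvec': array([0.01641772, 0.56148056, 0.91984393])}
side {'intrinsics': array([[417.26905426,   0.        , 278.49915192],
       [  0.        , 417.26905426, 215.12340318],
       [  0.        ,   0.        ,   1.        ]]), 'rvec': array([ 0.35159861, -2.46873281,  1.58903632]), 'tvec': array([0.55773365, 0.10443705, 0.72751288])}
```

View pics/top0.png

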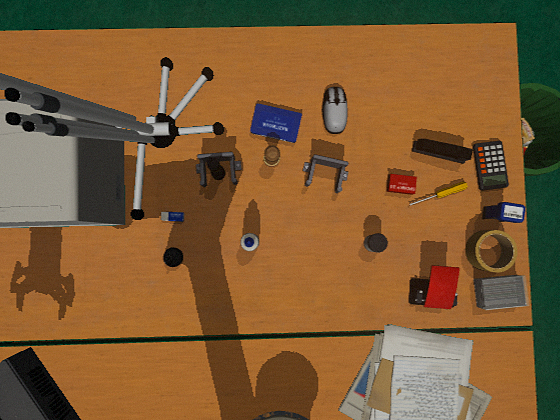

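View pics/side0.png

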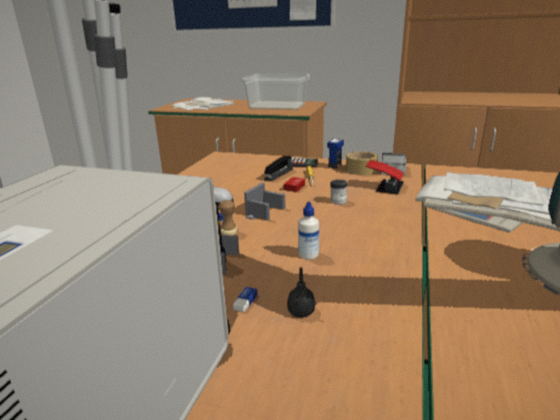

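```bash
cat > h.py <<'E'
import numpy as np, cv2
from rig import readout, vision
def cam(n):
    p=vision.camera_params(n); return p["intrinsics"],cv2.Rodrigues(p["rvec"])[0],p["tvec"],p["rvec"]
def ray(n,uv,z):
    K,R,t,_=cam(n); c=-R.T@t; d=R.T@np.linalg.inv(K)@[*uv,1]; return (c+d*(z-c[2])/d[2]).round(4)
def proj(n,P):
    K,R,t,r=cam(n); return cv2.projectPoints(np.float64(P).reshape(-1,3),r,t,K,None)[0].reshape(-1,2).round(1)
E
python3 - <<'E'
from h import *
for n in("top","side"):
    K,R,t,_=cam(n); print(n,-R.T@t)
print(proj("top",[[0,0,0],[.5,0,0],[.144,.557,.23],[0.5,.2,0]]))
print(ray("top",(250,242),.112),ray("side",(308,209),.112))
a=cv2.imread("pics/top0.png")[130:270,180:400]; b=cv2.imread("pics/side0.png")[170:320,200:360]
cv2.imwrite("pics/c1.png",cv2.resize(a,(770,490),interpolation=2)); cv2.imwrite("pics/c2.png",cv2.resize(b,(640,600),interpolation=2))
E
```

```text
top [0.51747069 0.019909   0.9452357 ]
side [0.33913624 0.75453678 0.40854591]
[[280.1 463.1]
 [274.5 243.1]
 [-44.9 463.9]
 [188.5 245.3]]
[0.5057 0.0526 0.112 ] [0.4982 0.0893 0.112 ]
```

View pics/c1.png

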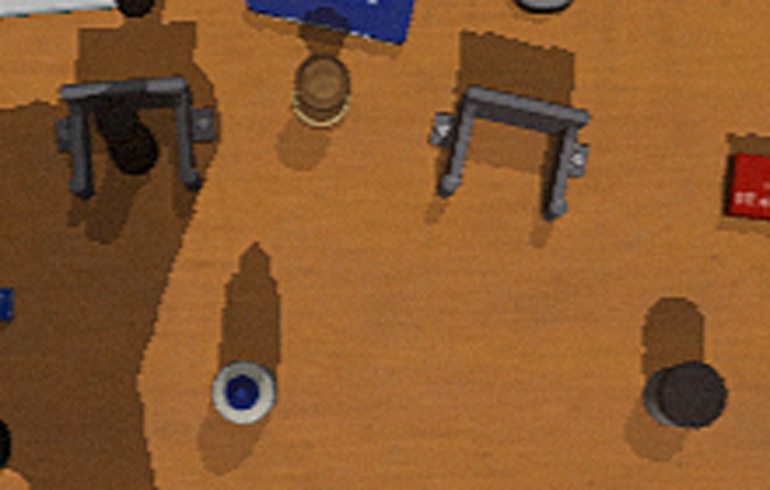

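View pics/c2.png

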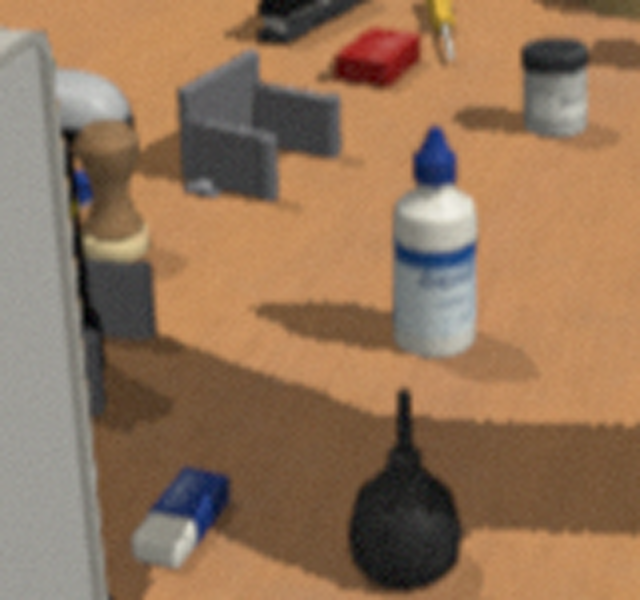

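Run:
```python
from h import *
T=lambda u,v,z: ray("top",(180+u/3.5,130+v/3.5),z)
S=lambda u,v,z: ray("side",(200+u/4,170+v/4),z)
print("bottle",T(242,393,.112),T(244,392,.08),S(435,130,.112),S(435,352,.0))
l,r=T(447,192,.04),T(553,215,.04); print("noses",l,r,(l+r)/2, np.linalg.norm(l-r))
bl,br=T(466,90,.06),T(588,118,.06); print("back",bl,br,(bl+br)/2,np.linalg.norm(bl-br))
print("stamp",T(323,82,.076),"jar",T(692,394,.054),"blower",ray("top",(173,257),.04),"torch",T(118,110,.116),"eraser",ray("top",(172,216),.013))
print("dock side noses", S(275,135,.04),S(340,95,.04))
print("otherdock",T(83,192,.04),T(195,185,.04))
```

```text
bottle [0.5051 0.0544 0.112 ] [0.5052 0.0545 0.08  ] [0.5039 0.0596 0.112 ] [0.5012 0.0695 0.    ]
noses [ 0.6299 -0.0774  0.04  ] [ 0.6134 -0.1454  0.04  ] [ 0.62165 -0.1114   0.04   ] 0.06997320915893455
back [ 0.692  -0.0892  0.06  ] [ 0.6724 -0.166   0.06  ] [ 0.6822 -0.1276  0.06  ] 0.07926159221211745
stamp [0.6957 0.0014 0.076 ] jar [ 0.4964 -0.2272  0.054 ] blower [0.4758 0.2272 0.04  ] torch [0.6735 0.1235 0.116 ] eraser [0.5685 0.2344 0.013 ]
dock side noses [ 0.6312 -0.0804  0.04  ] [ 0.6127 -0.1495  0.04  ]
otherdock [0.6353 0.1564 0.04  ] [0.6382 0.0846 0.04  ]
```

```bash
cat >> h.py <<'E'
from scipy.spatial.transform import Rotation as Ro
def orient(hd,lean):
    h,l=np.radians([hd,lean]); f=np.array([np.cos(h),np.sin(h),0]); up=np.array([0,0,1.])
    z=f*np.sin(l)-up*np.cos(l); x=-(f*np.cos(l)+up*np.sin(l)); return np.c_[x,np.cross(z,x),z]
def cur():
    s=readout.get_state(); q=s["ee_rot"]; return s["position"],Ro.from_quat([*q[1:],q[0]]).as_matrix()
def turn(hd,lean):
    p,R=cur(); rv=Ro.from_matrix(R.T@orient(hd,lean)).as_rotvec(degrees=True)/6; print("turn units total",rv.round(3))
def shift(P,R=None):
    p,R0=cur(); R=R0 if R is None else R; print("shift mm",(R.T@(np.array(P)-p)*1000).round(1))
E
python3 - <<'E'
from h import *
turn(-55,35); O=orient(-55,35)
print(orient(-55,35).round(3)); shift([.455,.125,.15],O); shift([.40,.19,.2],O)
print(vision.camera_params("wrist")["hand_eye"])
E
```

```text
turn units total [ 2.046 -5.582  6.542]
[[-0.47   0.819  0.329]
 [ 0.671  0.574 -0.47 ]
 [-0.574 -0.    -0.819]]
shift mm [-389.5    7.7  371. ]
shift mm [-3.487e+02 -1.000e-01  2.814e+02]
[[ 5.32814957e-04 -9.61158826e-01 -2.75995341e-01  7.13519086e-02]
 [ 9.99999542e-01  2.92525062e-04  9.11796796e-04 -5.49025091e-04]
 [-7.95645984e-04 -2.75995700e-01  9.61158541e-01 -1.41754710e-01]
 [ 0.00000000e+00  0.00000000e+00  0.00000000e+00  1.00000000e+00]]
```

```bash
python3 -m handwheel '[[[0,0,0],[0.2,-0.56,0.65],0.48],[[0,0,0],[0.2,-0.56,0.65],0.48],[[0,0,0],[0.2,-0.56,0.65],0.48],[[0,0,0],[0.2,-0.56,0.65],0.48],[[0,0,0],[0.2,-0.56,0.65],0.48],[[0,0,0],[0.2,-0.56,0.65],0.48],[[0,0,0],[0.2,-0.56,0.65],0.48],[[0,0,0],[0.2,-0.56,0.65],0.48],[[0,0,0],[0.2,-0.56,0.65],0.48],[[0,0,0],[0.2,-0.56,0.65],0.48]]' 20
python3 -m handwheel '[[[-35,0,28],[0,0,0],0.48],[[-35,0,28],[0,0,0],0.48],[[-35,0,28],[0,0,0],0.48],[[-35,0,28],[0,0,0],0.48],[[-35,0,28],[0,0,0],0.48],[[-35,0,28],[0,0,0],0.48],[[-35,0,28],[0,0,0],0.48],[[-35,0,28],[0,0,0],0.48],[[-35,0,28],[0,0,0],0.48],[[-35,0,28],[0,0,0],0.48],[[0,0,0],[0,0,0],0.48]]'
python3 - <<'E'
from h import *
turn(-55,35)
f=np.array([.574,-.819,0]); B=np.array([.505,.055,0])
for d,z in((.06,.06),(.06,.025)): shift(B-d*f+[0,0,z])
E
```

```text
clock: 1.35
position: [0.1511, 0.5599, 0.2326]
ee_rot: [0.273, 0.441, 0.845, -0.13]
contact_force: [17.5, 4.9, 0.8]
width: 0.0226
gripper_force: 0.0
clock: 2.72
position: [0.4027, 0.1893, 0.2021]
ee_rot: [0.268, 0.44, 0.846, -0.137]
contact_force: [0.2, 0.2, -0.2]
width: 0.0221
gripper_force: 0.0
turn units total [ 0.036 -0.003 -0.01 ]
shift mm [ -7.6   6.1 178.8]
shift mm [ 12.5   6.  207.5]
```

```bash
python3 -m handwheel '[[[0.5,0.7,24],[0,0,0],0.48],[[0.5,0.7,24],[0,0,0],0.48],[[0.5,0.7,24],[0,0,0],0.48],[[0.5,0.7,24],[0,0,0],0.48],[[0.5,0.7,24],[0,0,0],0.48],[[0.5,0.7,24],[0,0,0],0.48],[[0.5,0.7,24],[0,0,0],0.48],[[0.5,0.7,24],[0,0,0],0.48],[[0,0,0],[0,0,0],0.48]]'
python3 - <<'E'
from h import *
p,R=cur(); im=vision.get_image("side"); print(p, proj("side",[p,p+R@[-.011,.012,0],p+R@[.011,.012,0]]), proj("top",[p]))
a=cv2.resize(im[150:300,200:400],(800,600),interpolation=2); cv2.imwrite("pics/s1.png",a)
E
```

```text
clock: 3.85
position: [0.4688, 0.1085, 0.0415]
ee_rot: [0.267, 0.439, 0.847, -0.137]
contact_force: [0.4, -0.4, 0.8]
width: 0.0222
gripper_force: 0.0
[0.46878043 0.10849994 0.04152097] [[321.4 250.8]
 [313.3 246.6]
 [317.1 257.4]] [[226.5 258.8]]
```

View pics/s1.png

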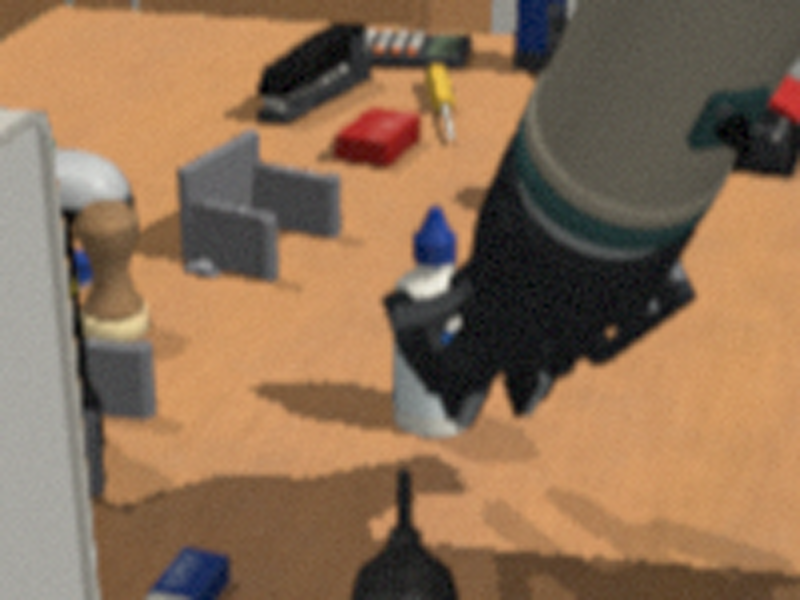

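```bash
python3 -m handwheel '[[[4.4,0,6.2],[0,0,0],0.48],[[4.4,0,6.2],[0,0,0],0.48],[[4.4,0,6.2],[0,0,0],0.48],[[4.4,0,6.2],[0,0,0],0.48],[[-4.9,0,3.4],[0,0,0],0.48],[[-4.9,0,3.4],[0,0,0],0.48],[[-4.9,0,3.4],[0,0,0],0.48],[[-4.9,0,3.4],[0,0,0],0.48],[[-4.9,0,3.4],[0,0,0],0.48],[[-4.9,0,3.4],[0,0,0],0.48],[[0,0,0],[0,0,0],0.48]]'
python3 - <<'E'
from h import *
p,R=cur(); im=vision.get_image("side"); im2=vision.get_image("top")
print(p,proj("top",[p]))
a=cv2.resize(im[180:280,240:370],(800,600),interpolation=2)
b=cv2.resize(im2[200:290,190:310],(800,600),interpolation=2)
cv2.imwrite("pics/s2.png",np.hstack([a,b])[::2,::2])
E
```

```text
clock: 5.28
position: [0.4904, 0.0792, 0.0126]
ee_rot: [0.268, 0.439, 0.847, -0.136]
contact_force: [0.2, 0.4, -0.4]
width: 0.0221
gripper_force: 0.0
[0.4904049  0.07918485 0.01257042] [[240.3 248.3]]
```

View pics/s2.png

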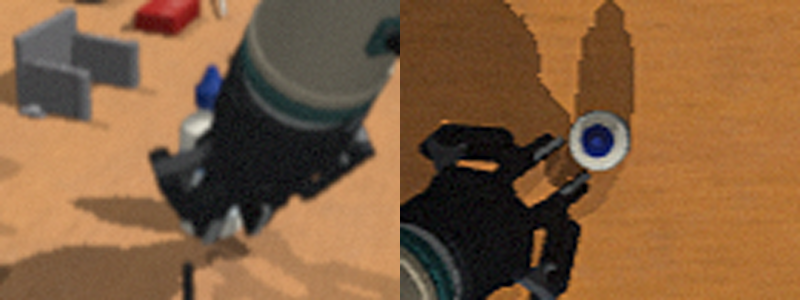

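Fingers straddle the bottle's foot with the body well back (top view, bottle at about (250,242)). I'll push along -66°.

```bash
python3 -m handwheel '[[[-2.5,0,1.7],[0,0,0],0.48],[[-2.5,0,1.7],[0,0,0],0.48],[[-4,-1,2.8],[0,0,0],0.48],[[-4.8,-1.1,3.4],[0,0,0],0.48],[[-4.8,-1.1,3.4],[0,0,0],0.48],[[-4.8,-1.1,3.4],[0,0,0],0.48],[[-4.8,-1.1,3.4],[0,0,0],0.48],[[-4.8,-1.1,3.4],[0,0,0],0.48],[[-4.8,-1.1,3.4],[0,0,0],0.48],[[-4.8,-1.1,3.4],[0,0,0],0.48],[[-4.8,-1.1,3.4],[0,0,0],0.48],[[-4.8,-1.1,3.4],[0,0,0],0.48],[[-2,-0.5,1.4],[0,0,0],0.48],[[0,0,0],[0,0,0],0.48]]'
cat >> h.py <<'E'
def bottle(prev):
    """nozzle (blue) centroid in top image nearest to expected place -> world at z=.105; checks white ring too"""
    im=vision.get_image("top"); cv2.imwrite("pics/top_last.png",im); hsv=cv2.cvtColor(im,cv2.COLOR_BGR2HSV)
    m=cv2.inRange(hsv,(105,120,40),(130,255,255)); u,v=proj("top",[[*prev,.1]])[0]
    k=np.zeros_like(m); cv2.circle(k,(int(u),int(v)),25,255,-1); M=cv2.moments(m&k,True)
    c=(M["m10"]/M["m00"],M["m01"]/M["m00"]); return np.round(c,1),M["m00"],ray("top",c,.1)
E
python3 - <<'E'
from h import *
p,R=cur(); print(p); pr=p[:2]+.026*np.array([.574,-.819]); print(pr,bottle(pr))
E
```

```text
clock: 7.12
position: [0.5192, 0.0186, 0.0122]
ee_rot: [0.268, 0.439, 0.847, -0.136]
contact_force: [0.9, 0.4, 0.3]
width: 0.0219
gripper_force: 0.3
[0.51924294 0.01858817 0.01219838]
[ 0.53416694 -0.00270583] (array([277.8, 226.4]), 67.0, array([ 0.5365, -0.0057,  0.1   ]))
```

```bash
python3 -m handwheel '[[[-3,-0.8,2.1],[0,0,0],0.48],[[-4.8,-1.25,3.4],[0,0,0],0.48],[[-4.8,-1.25,3.4],[0,0,0],0.48],[[-4.8,-1.25,3.4],[0,0,0],0.48],[[-4.8,-1.25,3.4],[0,0,0],0.48],[[-4.8,-1.25,3.4],[0,0,0],0.48],[[-4.8,-1.25,3.4],[0,0,0],0.48],[[-4.8,-1.25,3.4],[0,0,0],0.48],[[-4.8,-1.25,3.4],[0,0,0],0.48],[[-4.8,-1.25,3.4],[0,0,0],0.48],[[-4.8,-1.25,3.4],[0,0,0],0.48],[[-4.8,-1.25,3.4],[0,0,0],0.48],[[-4.8,-1.25,3.4],[0,0,0],0.48],[[-4.8,-1.25,3.4],[0,0,0],0.48],[[-4.8,-1.25,3.4],[0,0,0],0.48],[[-4.8,-1.25,3.4],[0,0,0],0.48],[[-4.8,-1.25,3.4],[0,0,0],0.48],[[-2.5,-0.6,1.7],[0,0,0],0.48],[[0,0,0],[0,0,0],0.48]]'
python3 - <<'E'
from h import *
p,R=cur(); print(p); pr=p[:2]+.03*np.array([.574,-.819]); c,n,b=bottle(pr); print(pr,c,n,b)
# plan: back off 25 mm, turn to dock axis, place behind bottle
a=np.array([.967,-.255,0]); d0=np.array([.620,-.112,0]); B=np.array([b[0],b[1],0])
r=B-d0; print("dock frame", r@a, r@np.array([.255,.967,0]))
E
python3 - <<'E'
import cv2
im=cv2.imread("pics/top_last.png")[130:270,240:400]; cv2.imwrite("pics/c3.png",cv2.resize(im,(685,600),interpolation=2))
E
```

```text
clock: 9.55
position: [0.5624, -0.0732, 0.0177]
ee_rot: [0.262, 0.441, 0.848, -0.137]
contact_force: [0.0, 0.2, -0.0]
width: 0.0223
gripper_force: 0.1
[ 0.56243338 -0.07322613  0.01765263]
[ 0.57965338 -0.09779613] [322.9 204.1] 97.0 [ 0.5811 -0.1017  0.1   ]
dock frame -0.040242800000000044 4.0599999999991534e-05
```

View pics/c3.png

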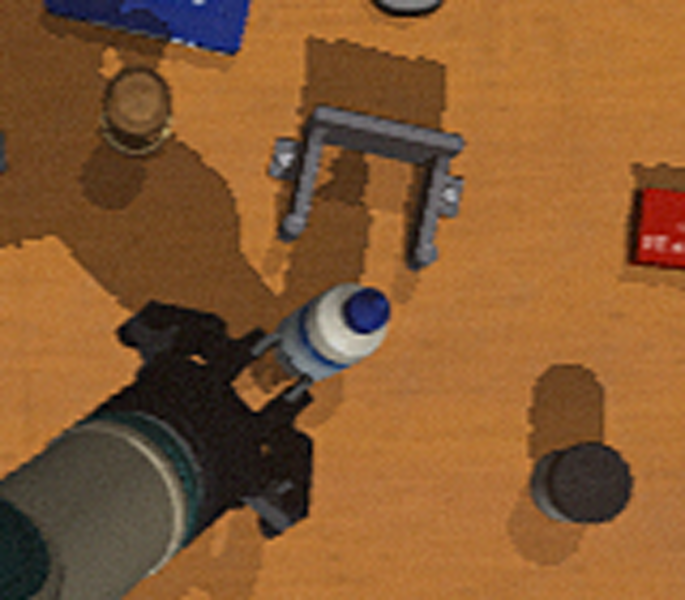

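Run:
```python
from h import *
b=ray("top",(322.9,204.1),.103); f=lambda P:((proj("top",P)-[240,130])*600/140).round(0)
print(b,f([[b[0],b[1],z] for z in(0,.086,.112)]))
p,R=cur(); print(f([p])); turn(-55,35)
im=vision.get_image("side"); print(proj("side",[[b[0],b[1],z] for z in(0,.086,.112)]))
cv2.imwrite("pics/s3.png",cv2.resize(im[150:270,220:380],(800,600),interpolation=2))
```

```text
[ 0.5809 -0.1013  0.103 ] [[329. 332.]
 [351. 320.]
 [358. 316.]]
[[282. 366.]]
turn units total [-0.01  -0.101  0.015]
[[292.6 218.1]
 [292.1 183.5]
 [291.9 172.5]]
```

View pics/s3.png

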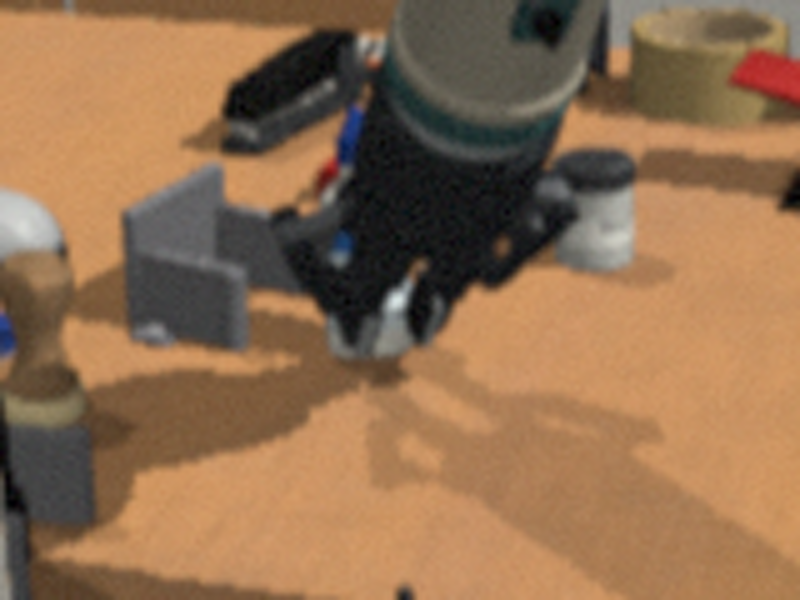

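The bottle leans a little because the tool crept up 5 mm while pushing. I'll lower it gently to set the bottle back down, then back off.

```bash
python3 -m handwheel '[[[0.57,0,0.82],[0,0,0],0.48],[[0.57,0,0.82],[0,0,0],0.48],[[0.57,0,0.82],[0,0,0],0.48],[[0.57,0,0.82],[0,0,0],0.48],[[0.57,0,0.82],[0,0,0],0.48],[[0.57,0,0.82],[0,0,0],0.48],[[0,0,0],[0,0,0],0.48]]'
python3 - <<'E'
from h import *
p,R=cur(); print(p); pr=p[:2]+.03*np.array([.574,-.819]); c,n,b=bottle(pr); print(pr,c,n,b); turn(-55,35)
E
```

```text
clock: 10.52
position: [0.5632, -0.0721, 0.0137]
ee_rot: [0.26, 0.441, 0.848, -0.137]
contact_force: [-1.0, -0.2, -0.7]
width: 0.0224
gripper_force: 0.3
[ 0.5632153  -0.07208465  0.01366276]
[ 0.5804353  -0.09665465] [319.8 205.3] 83.0 [ 0.5788 -0.0952  0.1   ]
turn units total [-0.031 -0.134  0.018]
```

```bash
python3 -m handwheel '[[[1.7,0,-1.1],[0,0,0],0.48],[[1.7,0,-1.1],[0,0,0],0.48],[[2.5,0,-1.7],[0,0,0],0.48],[[5,0,-3.4],[0,0,0],0.48],[[7.4,0,-5.1],[0,0,0],0.48],[[7.4,0,-5.1],[0,0,0],0.48],[[7.4,0,-5.1],[0,0,0],0.48],[[0,0,0],[0,0,0],0.48]]'
python3 - <<'E'
from h import *
p,R=cur(); print(p); c,n,b=bottle((.579,-.095)); print(c,n,b)
im=cv2.imread("pics/top_last.png")[130:270,240:400]; cv2.imwrite("pics/c4.png",cv2.resize(im,(685,600),interpolation=2))
f=lambda P:((proj("top",P)-[240,130])*600/140).round(0); print(f([[b[0],b[1],z] for z in(0,.086,.112)]))
a=np.array([.967,-.255,0]); d0=np.array([.620,-.112,0]); B=np.array([b[0],b[1],0]);r=B-d0
print("dock frame", r@a, r@np.array([.255,.967,0]))
turn(-14.6,36); O=orient(-14.6,36); shift(B-.055*a+[0,0,.02],O);
E
```

```text
clock: 11.58
position: [0.5398, -0.0385, 0.0138]
ee_rot: [0.26, 0.44, 0.848, -0.137]
contact_force: [-0.3, 0.2, -0.3]
width: 0.0223
gripper_force: 0.0
[ 0.53982613 -0.03848954  0.01377779]
[316.6 207.1] 68.0 [ 0.5751 -0.0883  0.1   ]
[[305. 343.]
 [325. 333.]
 [331. 329.]]
dock frame -0.04946180000000005 0.011468399999999985
turn units total [-3.898 -0.3   -5.485]
shift mm [  3.5 -38.9 -10.1]
```

View pics/c4.png

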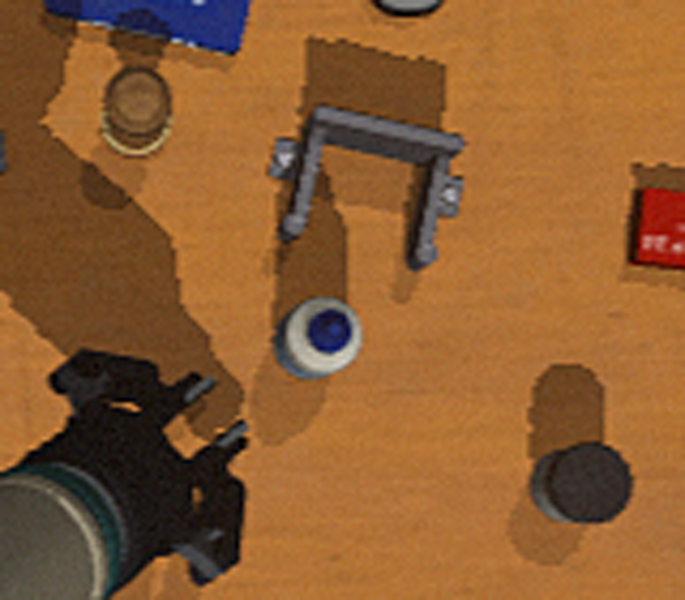

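Run:
```python
from h import *
f=np.array([np.cos(np.radians(20)),-np.sin(np.radians(20)),0]); B=np.array([.575,-.088,0])
turn(-20,36); O=orient(-20,36); shift(B-.05*f+[0,0,.0105],O)
```

```text
turn units total [-3.38  -0.302 -4.748]
shift mm [  2.4 -34.3   2.5]
```

```bash
python3 -m handwheel '[[[0,0,0],[-0.563,-0.05,-0.791],0.48],[[0,0,0],[-0.563,-0.05,-0.791],0.48],[[0,0,0],[-0.563,-0.05,-0.791],0.48],[[0,0,0],[-0.563,-0.05,-0.791],0.48],[[0,0,0],[-0.563,-0.05,-0.791],0.48],[[0,0,0],[-0.563,-0.05,-0.791],0.48],[[0.5,-7,0],[0,0,0],0.48],[[0.5,-7,0],[0,0,0],0.48],[[0.5,-7,0],[0,0,0],0.48],[[0.5,-7,0],[0,0,0],0.48],[[0.5,-6.3,0],[0,0,0],0.48],[[0,0,0],[0,0,0],0.48]]'
python3 - <<'E'
from h import *
f=np.array([np.cos(np.radians(20)),-np.sin(np.radians(20)),0]); B=np.array([.575,-.088,0])
print(cur()[0]);turn(-20,36); shift(B-.03*f+[0,0,.010])
p,R=cur(); g=lambda d:(R.T@[np.cos(np.radians(d)),np.sin(np.radians(d)),0]).round(3)
print(g(-20),g(-29.8),g(-14.6),R.T@[0,0,-1]); print(bottle(B[:2]))
E
```

```text
clock: 13.12
position: [0.5389, -0.0618, 0.0516]
ee_rot: [0.271, 0.175, 0.945, -0.05]
contact_force: [-0.0, -0.3, 0.1]
width: 0.0224
gripper_force: 0.0
[ 0.53892549 -0.06183328  0.05162634]
turn units total [-0.077 -0.667 -0.134]
shift mm [ 11.  -12.1  42.2]
[-0.848  0.016  0.53 ] [-0.838 -0.154  0.523] [-0.843  0.11   0.527] [ 0.52984149 -0.00113139  0.84809594]
(array([316.7, 206.8]), 68.0, array([ 0.5757, -0.0885,  0.1   ]))
```

Run:
```python
from h import *
s=readout.get_state(); print(s["qpos"].round(3),s["qd"].round(3),s["contact_force"])
```

```text
[-0.175  0.268  2.281 -1.178  0.107 -0.233] [ 0.008  0.003 -0.004  0.    -0.002  0.002] [ 0.42004955 -0.23317254  0.70724603]
```

Run:
```python
from h import *
f=np.array([np.cos(np.radians(18)),-np.sin(np.radians(18)),0]); B=np.array([.575,-.088,0])
turn(-18,23); O=orient(-18,23); shift(B-.06*f+[0,0,.045],O)
```

```text
turn units total [-0.213  1.5   -0.435]
shift mm [ 18.9 -14.   -0.8]
```

```bash
python3 -m handwheel '[[[9,-7,-3],[-0.05,0.3,-0.09],0.58],[[9,-7,-3],[-0.05,0.3,-0.09],0.58],[[0,0,0],[-0.05,0.3,-0.09],0.58],[[0,0,0],[-0.05,0.3,-0.09],0.58],[[0,0,0],[-0.05,0.3,-0.09],0.58],[[0,0,0],[0,0,0],0.58]]'
python3 - <<'E'
from h import *
f=np.array([np.cos(np.radians(18)),-np.sin(np.radians(18)),0]); B=np.array([.575,-.088,0])
print(cur()[0]);turn(-18,23); shift(B-.05*f+[0,0,.011]); print(readout.get_state()["qpos"].round(3))
E
```

```text
clock: 13.92
position: [0.5247, -0.0678, 0.0491]
ee_rot: [0.209, 0.157, 0.965, -0.035]
contact_force: [-0.1, 0.2, 0.2]
width: 0.0177
gripper_force: 0.0
[ 0.52469273 -0.06777489  0.04913061]
turn units total [-0.053  0.238 -0.064]
shift mm [12.  -3.6 36.4]
[-0.233  0.254  2.207 -0.154  0.259 -1.341]
```

```bash
python3 -m handwheel '[[[2,-0.6,5],[-0.01,0.06,-0.015],0.58],[[2,-0.6,5],[-0.01,0.06,-0.015],0.58],[[2,-0.6,5],[-0.01,0.06,-0.015],0.58],[[2,-0.6,5],[-0.01,0.06,-0.015],0.58],[[2,-0.6,5],[0,0,0],0.58],[[1,-0.6,5],[0,0,0],0.58],[[1,0,5],[0,0,0],0.58],[[0,0,0],[0,0,0],0.58]]'
cat > st.py <<'E'
from h import *
import sys
h=float(sys.argv[1]); s=readout.get_state(); p,R=cur(); print(p.round(4),s["qpos"].round(3),s["contact_force"].round(1)); turn(h,23)
f=np.array([np.cos(np.radians(h)),np.sin(np.radians(h)),0])
c,n,b=bottle(p[:2]+.03*f[:2]); r=b[:2]-[.620,-.112]
print("bottle",b,"dock frame",(r@[.967,-.255]).round(4),(r@[.255,.967]).round(4),"rel tcp fwd,left",((b-p)@f).round(4),((b-p)@np.array([-f[1],f[0],0])).round(4))
g=lambda d:(R.T@[np.cos(np.radians(d)),np.sin(np.radians(d)),0]).round(3)
print("fwd",g(h),"-30",g(-30),"-14.6",g(-14.6),"down",(R.T@[0,0,-1]).round(3))
E
python3 st.py -18
```

```text
clock: 14.92
position: [0.5251, -0.0719, 0.0112]
ee_rot: [0.195, 0.153, 0.968, -0.032]
contact_force: [0.2, -0.5, 0.3]
width: 0.0179
gripper_force: 0.0
[ 0.5251 -0.0719  0.0112] [-0.249  0.331  2.229 -0.147  0.185 -1.367] [ 0.2 -0.5  0.3]
turn units total [-0.015 -0.027  0.005]
bottle [ 0.5778 -0.0894  0.1   ] dock frame -0.0466 0.0111 rel tcp fwd,left 0.0555 -0.0003
fwd [-0.922  0.     0.388] -30 [-0.901 -0.208  0.38 ] -14.6 [-0.92   0.059  0.387] down [0.388 0.002 0.922]
```

```bash
python3 -m handwheel '[[[-5.5,0,2.3],[0,0,0],0.58],[[-5.5,0,2.3],[0,0,0],0.58],[[-5.5,0,2.3],[0,0,0],0.58],[[-4.6,0,1.9],[0,0,0],0.58],[[-1.8,0,0.8],[0,0,0],0.58],[[-1.8,0,0.8],[0,0,0],0.58],[[-2.7,-0.6,1.2],[0,0,0],0.58],[[-3.6,-0.83,1.6],[0,0,0],0.58],[[-3.6,-0.83,1.6],[0,0,0],0.58],[[-3.6,-0.83,1.6],[0,0,0],0.58],[[0,0,0],[0,0,0],0.58]]'
python3 st.py -18
```

```text
clock: 16.35
position: [0.5646, -0.0881, 0.0116]
ee_rot: [0.196, 0.153, 0.968, -0.032]
contact_force: [-0.2, -0.3, 0.1]
width: 0.0179
gripper_force: 0.2
[ 0.5646 -0.0881  0.0116] [-0.263  0.371  2.144 -0.096  0.228 -1.431] [-0.2 -0.3  0.1]
turn units total [-0.015 -0.01   0.003]
bottle [ 0.5926 -0.0981  0.1   ] dock frame -0.03 0.0065 rel tcp fwd,left 0.0298 -0.0009
fwd [-0.921  0.     0.39 ] -30 [-0.901 -0.208  0.382] -14.6 [-0.919  0.06   0.389] down [0.39  0.002 0.921]
```

```bash
python3 -m handwheel '[[[-2.7,-0.6,1.2],[0,0,0],0.58],[[-3.6,-0.83,1.6],[0,0,0],0.58],[[-3.6,-0.83,1.6],[0,0,0],0.58],[[-3.6,-0.83,1.6],[0,0,0],0.58],[[-3.6,-0.83,1.6],[0,0,0],0.58],[[-3.7,0.24,1.6],[0,0,0],0.58],[[-3.7,0.24,1.6],[0,0,0],0.58],[[-3.7,0.24,1.6],[0,0,0],0.58],[[0,0,0],[0,0,0],0.58]]'
python3 st.py -18
```

```text
clock: 17.52
position: [0.5929, -0.1005, 0.0112]
ee_rot: [0.196, 0.153, 0.968, -0.032]
contact_force: [-0.5, 0.2, 0.0]
width: 0.0182
gripper_force: 0.1
[ 0.5929 -0.1005  0.0112] [-0.273  0.401  2.081 -0.068  0.26  -1.467] [-0.5  0.2  0. ]
turn units total [-0.014 -0.01   0.005]
bottle [ 0.6197 -0.1091  0.1   ] dock frame -0.001 0.0027 rel tcp fwd,left 0.0282 0.0001
fwd [-0.921  0.     0.39 ] -30 [-0.901 -0.208  0.382] -14.6 [-0.919  0.059  0.389] down [0.39  0.002 0.921]
```

```bash
python3 -m handwheel '[[[-2.8,0,1.2],[0,0,0],0.58],[[-3.7,0,1.6],[0,0,0],0.58],[[-3.7,0,1.6],[0,0,0],0.58],[[-3.7,0,1.6],[0,0,0],0.58],[[-3.7,0,1.6],[0,0,0],0.58],[[-3.7,0,1.6],[0,0,0],0.58],[[-3.7,0,1.6],[0,0,0],0.58],[[0,0,0],[0,0,0],0.58]]'
python3 st.py -18
python3 - <<'E'
import cv2
im=cv2.imread("pics/top_last.png")[130:230,280:380]; cv2.imwrite("pics/c5.png",cv2.resize(im,(600,600),interpolation=2))
E
```

```text
clock: 18.58
position: [0.6188, -0.109, 0.011]
ee_rot: [0.196, 0.153, 0.968, -0.032]
contact_force: [0.1, 0.9, -0.2]
width: 0.0179
gripper_force: 0.1
[ 0.6188 -0.109   0.011 ] [-0.275  0.428  2.023 -0.058  0.291 -1.48 ] [ 0.1  0.9 -0.2]
turn units total [-0.014 -0.009  0.004]
bottle [ 0.645 -0.117  0.1  ] dock frame 0.0255 0.0015 rel tcp fwd,left 0.0274 0.0005
fwd [-0.921  0.     0.39 ] -30 [-0.901 -0.208  0.382] -14.6 [-0.919  0.06   0.389] down [0.39  0.002 0.921]
```

View pics/c5.png

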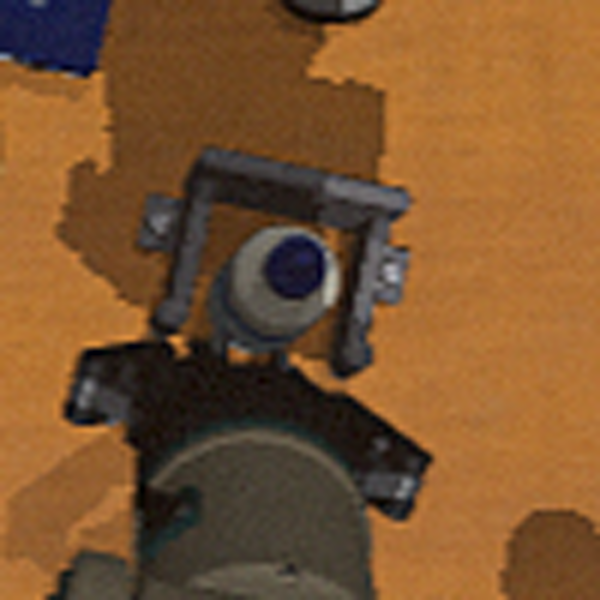

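```bash
python3 -m handwheel '[[[-1.8,0,0.8],[0,0,0],0.58],[[-1.8,0,0.8],[0,0,0],0.58],[[0,0,0],[0,0,0],0.58],[[1,0,-0.4],[0,0,0],0.58],[[1,0,-0.4],[0,0,0],0.58],[[2,0,-0.8],[0,0,0],0.58],[[4,0,-1.6],[0,0,0],0.58],[[7,0,-3],[0,0,0],0.58],[[9,0,-4],[0,0,0],0.58],[[9,0,-4],[0,0,0],0.58],[[9,0,-4],[0,0,0],0.58],[[9,0,-4],[0,0,0],0.58],[[9,0,-4],[0,0,0],0.58],[[9,0,-4],[0,0,0],0.58],[[0,0,0],[0,0,0],0.58]]'
python3 - <<'E'
from h import *
p,R=cur();print(p); c,n,b=bottle((.648,-.118)); r=b[:2]-[.620,-.112]
print(c,n,b,r@[.967,-.255],r@[.255,.967])
f=lambda n,P,o,s:((proj(n,P)-o)*s).round(0)
a=cv2.resize(cv2.imread("pics/top_last.png")[120:220,280:380],(600,600),interpolation=2)
cv2.imwrite("pics/c6.png",a)
print(f("top",[[b[0],b[1],z] for z in(0,.086,.112)],[280,120],6))
E
```

```text
clock: 20.5
position: [0.5491, -0.0863, 0.0115]
ee_rot: [0.195, 0.153, 0.968, -0.032]
contact_force: [-0.3, 0.0, -0.5]
width: 0.0181
gripper_force: 0.0
[ 0.54905213 -0.08629522  0.0115428 ]
[329.3 172.7] 36.0 [ 0.6473 -0.1173  0.1   ] 0.02775059999999999 0.001836399999999999
[[256. 356.]
 [289. 322.]
 [301. 310.]]
```

View pics/c6.png

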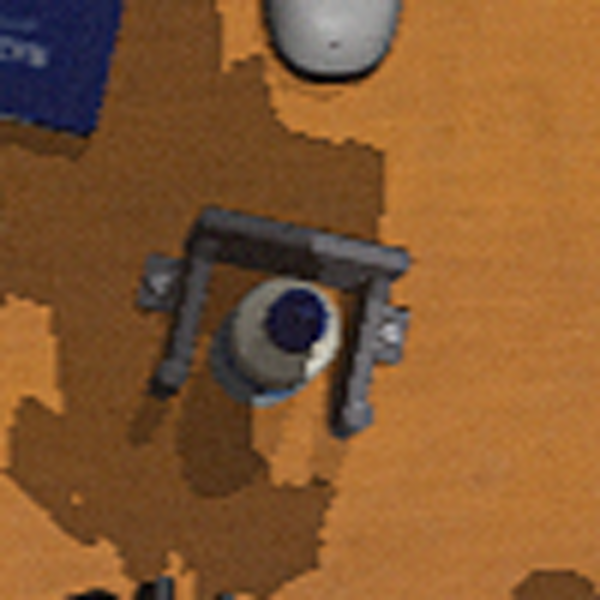

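The bottle stands upright in the dock, about 27 mm in from the front and 2 mm off its middle. The fingers are clear of everything.

```bash
python3 -c "
from rig import manip; print(manip.sign_off())"
```

```text
the job is handed in; nothing more can be done
None
```

I pushed the bottle into the empty dock and handed the job in at about 20.5 s: by the last top picture it stands upright about 27 mm behind the front line and 2 mm off the middle, with the fingers clear, though it leaned by roughly 0.2 rad partway before I set it back down, and no verdict was returned.

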